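# Sweep the heel blocks into the bench bay

## Task

Clear the cobbler's bench: with the fingertips, sweep the three loose heel blocks along the bench through the open side of the green-floored wooden bay until each lies flat and fully inside it. Do not pick any of them up, and leave the polish tin among them and everything else on the bench where it stands.

Things in the scene. Friction and masses are not known exactly. Their poses are not given: they have to be found in the camera images.
- bay: Three-sided bay of dark wood fixed to the bench, open towards the robot, its floor lined green and level with the bench (no lip: parts slide straight in). Origin: middle of the open mouth, at bench height. Its x axis points into the bay, y along the mouth. Inside it is 90 mm deep (x 0 to 90) and 400 mm wide (y -200 to 200); walls 12 mm thick, 25 mm high.
- heel_a_center (a point): Centre of the first of three equal loose shoe-heel blocks (black rubber with a thin orange top layer), 18 mm high, lying flat; this point is 9 mm above its underside. D-shaped from above, 44 mm by 44 mm: flat edge 22 mm from this point on its -x side, 44 mm long; round half of radius 22 mm towards +x. About 40 g; slides freely on the bench.
- heel_a: The same first heel block; origin at the centre of its underside, axes as for its centre point.
- heel_b_center (a point): Centre of the second of three equal loose shoe-heel blocks (black rubber with a thin orange top layer), 18 mm high, lying flat; this point is 9 mm above its underside. D-shaped from above, 44 mm by 44 mm: flat edge 22 mm from this point on its -x side, 44 mm long; round half of radius 22 mm towards +x. About 40 g; slides freely on the bench.
- heel_b: The same second heel block; origin at the centre of its underside, axes as for its centre point.
- heel_c_center (a point): Centre of the third of three equal loose shoe-heel blocks (black rubber with a thin orange top layer), 18 mm high, lying flat; this point is 9 mm above its underside. D-shaped from above, 44 mm by 44 mm: flat edge 22 mm from this point on its -x side, 44 mm long; round half of radius 22 mm towards +x. About 40 g; slides freely on the bench.
- heel_c: The same third heel block; origin at the centre of its underside, axes as for its centre point.
- tin: Round shoe-polish tin, aluminium with a blue lid, 48 mm across, 30 mm high, loose, standing in the row with the heel blocks (neighbours in the row are at least 100 mm apart, centre to centre). Origin: centre of its underside. Not to be moved.
- jar: White jar with green lid, 72 mm across, 90 mm high, loose, to the right of the bay. Origin: centre of its underside. Not to be moved.
- flask: Amber bottle with white cap, 64 mm across, 170 mm high, loose, to the right of the work. Origin: centre of its underside. Not to be moved.
- loafer_brown: Brown loafer, 253 mm long, 90 mm wide, about 85 mm high, loose, to the left. Origin: underside, near the middle of its length; toe to its +x. Not to be moved.
- loafer_black: Black loafer with white sole, 253 mm long, 90 mm wide, about 85 mm high, loose, on the left beyond the brown one. Origin: underside, near the middle of its length; toe to its +x. Not to be moved.
- last_stand: Dark iron shoe last on a foot 140 by 110 mm, 140 mm high, 2.5 kg, on the right. Origin: centre of its foot's underside. Not to be moved.
- hammer: Hammer 260 mm long, lying on the left, close to the robot. Origin: underside, mid-length; handle to its -x. Not to be moved.

How it is judged:
At the end, for the whole second after the job is handed in: All three heel blocks lie flat (within 0.2 rad) and at rest on the bench inside the bay: each centre at least 22 mm past the mouth line and between the side walls (x of heel_a_center in the frame of bay between 0.022 and 0.09 m and y of heel_a_center in the frame of bay between -0.2 and 0.2 m and height (world z) of each of heel_a_center, heel_b_center, heel_c_center below 0.014 m and angle between each of heel_a_center, heel_b_center, heel_c_center's own z axis and vertical below 0.2 rad and linear speed of each of heel_a, heel_b, heel_c below 0.02 m/s and x of heel_b_center in the frame of bay between 0.022 and 0.09 m and y of heel_b_center in the frame of bay between -0.2 and 0.2 m and x of heel_c_center in the frame of bay between 0.022 and 0.09 m and y of heel_c_center in the frame of bay between -0.2 and 0.2 m); the robot touches nothing.
It fails at once if the polish tin is moved more than 20 mm or tipped (distance of tin from where it was at the start of the episode above 0.02 m or angle between tin's own z axis and vertical above 0.35 rad).
It fails at once if anything else standing on the bench (jar, bottle, loafers, iron last, hammer) is moved more than 20 mm or tipped over (distance of any of jar, flask, loafer_brown, loafer_black, last_stand, hammer from where it was at the start of the episode above 0.02 m or angle between any of jar, flask, loafer_brown, loafer_black, last_stand's own z axis and vertical above 0.35 rad).
It fails at once if a heel block is lifted off the bench (its centre raised more than 10 mm) (height (world z) of any of heel_a_center, heel_b_center, heel_c_center above 0.019 m).
It also fails if it takes over 72 s, if anything falls off the work surface, if the arm or the gripper's body presses on something with over 40 N, if the wrist force passes 120 N, or if a joint passes its speed limit or range.

## Robot

A 6-joint arm with a two-finger parallel gripper is mounted at the origin on the work surface. World frame = base frame: x ahead of the robot, y to its left, z up, the work surface at z = 0. Lengths are in m, angles in rad, forces in N, time in s.
With the tool pointing down it reaches from about 0.325 to 0.9 m from the base axis. Payload 6.1 kg.
Tool frame: the origin (TCP) lies on the centre line of the jaws, within the pads' length; the fingertips stand 17 mm ahead of it and the grasp point (between the pads) lies 2 mm behind it (robot.tips_ahead is the distance from the TCP to the fingertips, in m); z points along the fingers, y is the line along which they close (so a half turn about z gives the same grasp; the last joint's range is limited). The gripper opens to 87 mm and grips with 3 to 60 N. Pads are 19 mm wide; open, the fingers measure 117 mm over their backs; the gripper's body (75 mm by 190 mm) begins 51 mm behind the grasp point.
Start: joints at [1.094, 0.22, 1.526, -0, 1.395, -0.126], TCP at [0.215, 0.587, 0.24] pointing down, gripper open.
Joint ranges: [-2.98, 2.98], [-0.91, 2.08], [0.09, 2.57], [-1.24, 4.39], [0.2, 2.65], [-2.68, 2.68]. Speed limits (rad/s): [2.57, 2.57, 3.01, 3.14, 3.14, 3.14].

## Interface

Orientations are given as a unit quaternion [x, y, z, w].
In Python, from bench import robot gives the robot as it stands.
- The arm moves only by the shell command python3 -m inch 'ROWS'. ROWS is a JSON object of lists of equal length, an entry for each row: "xyz": the shift along the world's x, y, z each as a share of 800 mm, from -1 to 1, a list of three; "dr": the turn, a rotation vector about the world's x, y, z each as a share of 180 degrees, from -1 to 1, a list of three; "fingers": the opening in per cent of the stroke, from 0 (shut) to 100 (fully open). A call has 1 to 8 rows; each row is the pose to reach, as a shift and turn from the pose commanded when the call began, turning the shorter way round; what a row does not reach only later rows make up. A row lasts 1/10 s, in which the tool goes at most 50 mm and 8.59 degrees, less where a joint would pass 70% of its speed; a pose out of reach is approached as far as the arm can. A call with a number of a shift or a turn outside -1 to 1 is refused whole. A call with a gripper value outside its range is refused whole. The fingers move at their own pace and stop on an object; the grip force is fixed at half the most. Time passes only in rows, so rows that repeat a pose let the fingers close. It gives the time, the measured TCP pose, the force, the opening and the grip force at its end, in the units of the state.
- robot.sense(): the state, without advancing time (a new reading comes with each control period).
- robot.read_camera(name): name is "side" or "top"; returns a dict with "image" (480x640x3 uint8, red, green, blue), "camera_matrix" (3x3 intrinsics, pixels), "R" (3x3) and "t" (3): a world point X has camera coordinates R X + t. Camera axes: x right, y down, z forward; pixel columns grow to the right and rows downward; lengths in m; the calibration is good to about 2 mm. A picture is of the moment at which its call begins. There is no depth.
- robot.hand_in(): hands the job in; it is judged then, once.
The state is a dict: "time": time; "qpos": joint angles; "joint_vel": joint speeds; "tau": joint torques, N m; "tool_pos": TCP position; "tool_rot": TCP orientation; "contact_force": force on the tool from outside, world axes, zero at the start; "torque": the same for the moment, N m; "grip_width": finger opening in m; "grasp_force": force on a finger pad.
Only numpy, scipy, OpenCV 4.12 (cv2) and the standard library are available. Lean on these libraries where they do the work, as an engineer would, in place of code of your own. Each camera call takes 0.05 s, during which the arm holds its last target. There are 200 camera calls.

## Working session

There is one attempt and no reset: what is moved stays moved. The work goes in short steps, Python scripts to look and compute and a shell command to move; the robot and the scene stay as the last step left them, time stands still between calls to the robot, and variables do not carry over. Pictures are saved under pics/ and viewed, at most 10 in all, crops included, and the job is handed in when it is done.

```bash
mkdir -p pics; cat > h.py <<'E'
import numpy as np, cv2
from bench import robot
def cam(n):
    c=robot.read_camera(n); return c
def ray(c,u,v,z):
    K=np.array(c["camera_matrix"]);R=np.array(c["R"]);t=np.array(c["t"])
    d=R.T@np.linalg.solve(K,[u,v,1.]); o=-R.T@t
    return o+d*(z-o[2])/d[2]
def save(c,n): cv2.imwrite(f"pics/{n}.png",c["image"][:,:,::-1])
E
python3 - <<'E'
from h import *
for n in("top","side"):
    c=cam(n);save(c,n+"0")
    hsv=cv2.cvtColor(c["image"],cv2.COLOR_RGB2HSV)
    print(n,"cam at",-np.array(c["R"]).T@c["t"])
    for nm,lo,hi,z in(("orange",(5,150,120),(20,255,255),.018),("green",(40,60,40),(90,255,255),0),("blue",(100,100,60),(130,255,255),.03)):
        m=cv2.inRange(hsv,lo,hi)
        k,_,s,ce=cv2.connectedComponentsWithStats(m)
        for i in range(1,k):
            if s[i,4]>40: print(nm,s[i],ce[i].round(),ray(c,*ce[i],z).round(3))
print(robot.sense()["tool_rot"],robot.sense()["time"])
E
```

```text
top cam at [ 0.29519854 -0.02584269  1.09859514]
orange [385 213  17  21 171] [395. 221.] [ 0.511 -0.179  0.018]
orange [335 219  18  13 131] [343. 224.] [ 0.507 -0.056  0.018]
orange [234 229  20  20 243] [244. 237.] [0.483 0.178 0.018]
orange [ 70 253  23  12 153] [ 82. 258.] [0.446 0.565 0.018]
orange [102 254   9  10  63] [106. 259.] [0.443 0.508 0.018]
green [455 133  29  28 614] [469. 146.] [ 0.696 -0.374  0.   ]
green [ 231  146  164   38 5639] [313. 164.] [0.663 0.011 0.   ]
green [ 591  329   49   85 1802] [619. 370.] [ 0.154 -0.666  0.   ]
blue [287 226  20  20 297] [297. 236.] [0.481 0.053 0.03 ]
side cam at [ 0.13544284 -1.25539591  0.88322264]
orange [255 143  18  12  98] [263. 147.] [0.456 0.669 0.018]
orange [259 152  27  19 147] [270. 159.] [0.46  0.565 0.018]
orange [299 212  17  10 138] [307. 217.] [0.484 0.177 0.018]
orange [325 258  22  13 186] [336. 263.] [ 0.499 -0.06   0.018]
orange [345 284  21  13 222] [354. 290.] [ 0.508 -0.177  0.018]
green [254 125  10  13 108] [259. 131.] [0.475 0.855 0.   ]
green [ 355  206   73   85 2614] [390. 246.] [0.664 0.003 0.   ]
green [439 291  30  24 584] [454. 302.] [ 0.721 -0.257  0.   ]
green [ 164  367  113  113 6622] [216. 422.] [ 0.152 -0.463  0.   ]
green [238 466  29  14 175] [253. 474.] [ 0.199 -0.589  0.   ]
blue [310 233  17   8 105] [318. 237.] [0.483 0.051 0.03 ]
[ 1.74500251e-01  9.84657129e-01  1.73250315e-06 -4.56042781e-06] 0.1
```

View pics/top0.png

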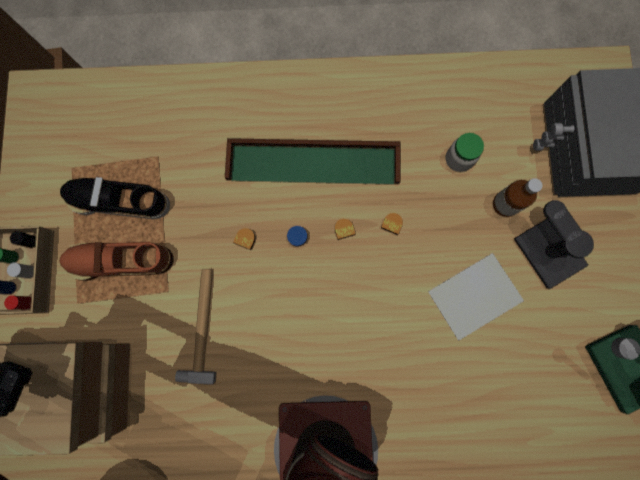

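View pics/side0.png

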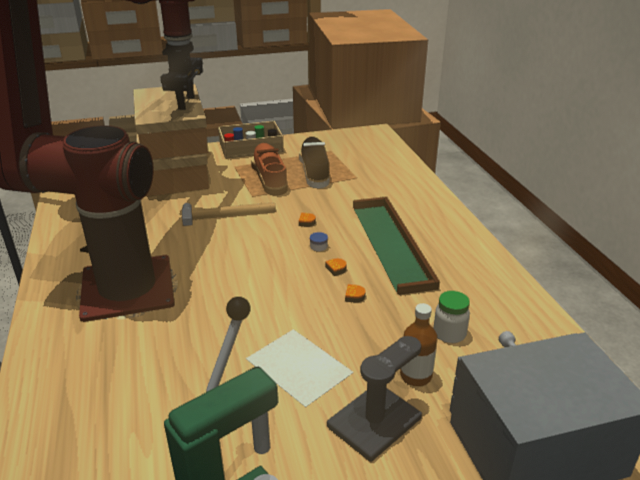

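The top view shows heels at pixels (244,237), (344,228) and (393,223), with the tin at (297,236). The bay mouth runs along row 184, columns 226 to 400, and the jar is at (465,150). In the side view the heels are at (307,217), (336,263) and (354,290), and ray casts from the two views agree to within about 8 mm. The outer heels need slanted pushes to clear the side walls.

```bash
cat >> h.py <<'E'
def look(save_as=None):
    c=cam("top"); d=cam("side"); out=[]
    for x in(c,d):
        hsv=cv2.cvtColor(x["image"],cv2.COLOR_RGB2HSV)
        m=cv2.inRange(hsv,(5,150,120),(20,255,255)); k,_,s,ce=cv2.connectedComponentsWithStats(m)
        out.append([ray(x,*ce[i],.018)[:2].round(3).tolist() for i in range(1,k) if s[i,4]>40 and ray(x,*ce[i],0)[1]<.3])
    if save_as: save(c,save_as+"t"); save(d,save_as+"s")
    return out
E
python3 - <<'E'
from h import *
c=cam("top");hsv=cv2.cvtColor(c["image"],cv2.COLOR_RGB2HSV)
m=cv2.inRange(hsv,(40,60,40),(90,255,255))
m[:,:220]=0;m[:,410:]=0;m[200:]=0
ct=max(cv2.findContours(m,0,2)[0],key=cv2.contourArea)
for p in cv2.approxPolyDP(ct,4,True)[:,0]: print(p,ray(c,*p,0).round(3))
im=cv2.resize(c["image"][130:260,215:415],None,fx=4,fy=4,interpolation=2)
cv2.imwrite("pics/crop.png",im[:,:,::-1])
s=robot.sense();print(s["tool_pos"],s["grip_width"])
E
```

```text
[233 149] [0.711 0.21  0.   ]
[232 180] [0.631 0.212 0.   ]
[393 183] [ 0.609 -0.182  0.   ]
[393 149] [ 0.695 -0.187  0.   ]
[0.21479112 0.58695634 0.23944023] 0.08674228293110182
```

View pics/crop.png

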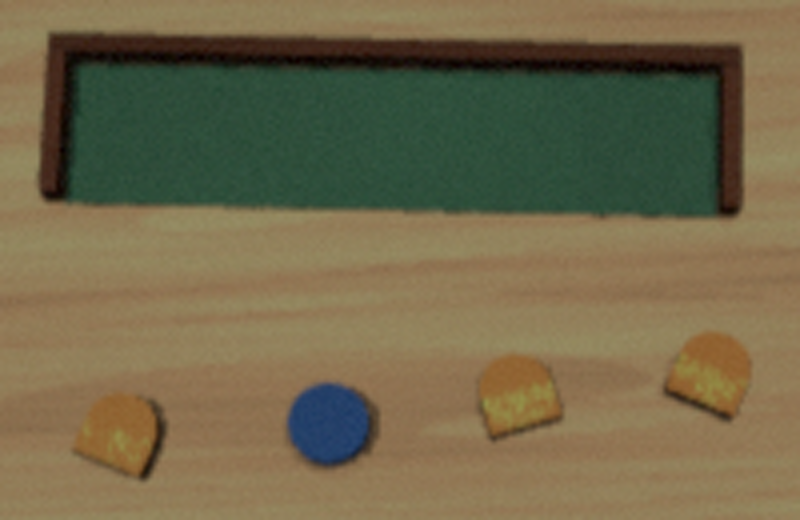

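The crop shows all three flat edges facing the robot. Their push normals are about -20° for the left heel (centre (121,431)), +15° for the middle one (522,400) and -20° for the right one (712,371). I'll push the left heel along its own normal, which the tool already faces.

```bash
python3 -m inch '{"xyz":[[0.268,-0.4875,0],[0.268,-0.4875,0],[0.268,-0.4875,0],[0.268,-0.4875,0],[0.268,-0.4875,0],[0.268,-0.4875,0],[0.268,-0.4875,0],[0.268,-0.4875,0]],"dr":[[0,0,0],[0,0,0],[0,0,0],[0,0,0],[0,0,0],[0,0,0],[0,0,0],[0,0,0]],"fingers":[28,28,28,28,28,28,28,28]}'
```

```text
time: 0.95
tool_pos: [0.4076, 0.2344, 0.239]
tool_rot: [0.174, 0.985, -0.0, -0.0]
contact_force: [1.1, 0.1, -2.7]
grip_width: 0.0311
grasp_force: 0.0
```

```bash
python3 -m inch '{"xyz":[[0.0275,-0.047,0],[0.0275,-0.047,-0.06],[0.0275,-0.047,-0.12],[0.0275,-0.047,-0.18],[0.0275,-0.047,-0.23],[0.0275,-0.047,-0.26],[0.0275,-0.047,-0.271],[0.0275,-0.047,-0.271]],"dr":[[0,0,0],[0,0,0],[0,0,0],[0,0,0],[0,0,0],[0,0,0],[0,0,0],[0,0,0]],"fingers":[28,28,28,28,28,28,28,28]}'
python3 - <<'E'
from h import *
c=cam("side");cv2.imwrite("pics/s1.png",cv2.resize(c["image"][150:320,220:450],None,fx=3,fy=3)[:,:,::-1])
s=robot.sense();print(s["tool_pos"],s["grip_width"])
E
```

```text
time: 1.75
tool_pos: [0.4281, 0.1984, 0.0214]
tool_rot: [0.175, 0.985, -0.001, -0.002]
contact_force: [-0.6, -0.7, -2.2]
grip_width: 0.0244
grasp_force: 0.0
[0.42948228 0.1988122  0.02288247] 0.024169734529594457
```

View pics/s1.png

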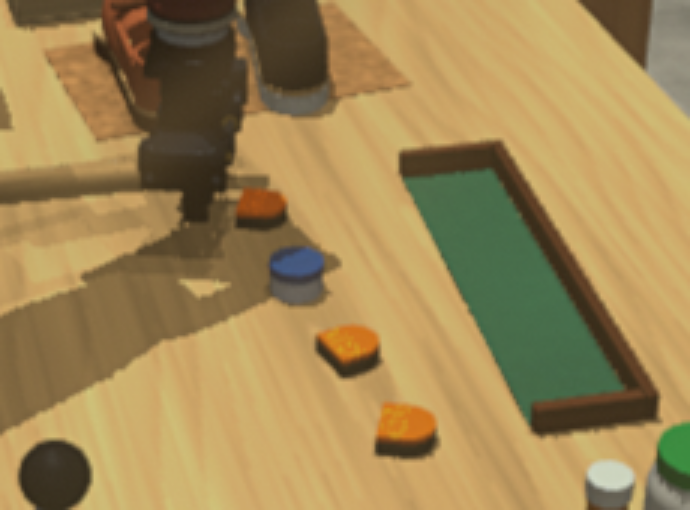

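The fingers are just behind the left heel: fingertips at crop (195,210), heel at (262,207). Now I push it.

```bash
python3 -m inch '{"xyz":[[0.02,-0.0073,0],[0.04,-0.0146,0],[0.06,-0.0219,0],[0.08,-0.0292,0],[0.1,-0.0365,0],[0.12,-0.0438,0],[0.14,-0.051,0],[0.16,-0.0583,0]],"dr":[[0,0,0],[0,0,0],[0,0,0],[0,0,0],[0,0,0],[0,0,0],[0,0,0],[0,0,0]],"fingers":[28,28,28,28,28,28,28,28]}'
python3 -m inch '{"xyz":[[0.02,-0.0073,0],[0.04,-0.0146,0],[0.06,-0.0219,0],[0.08,-0.0292,0],[0.095,-0.0346,0],[0.104,-0.038,0],[0.11,-0.04,0],[0.11,-0.04,0]],"dr":[[0,0,0],[0,0,0],[0,0,0],[0,0,0],[0,0,0],[0,0,0],[0,0,0],[0,0,0]],"fingers":[28,28,28,28,28,28,28,28]}'
python3 - <<'E'
from h import *
print(look("p1"),robot.sense()["tool_pos"])
c=cv2.imread("pics/p1s.png");cv2.imwrite("pics/s2.png",cv2.resize(c[150:320,220:450],None,fx=3,fy=3))
E
```

```text
time: 2.6
tool_pos: [0.5599, 0.1523, 0.0254]
tool_rot: [0.174, 0.985, 0.001, 0.002]
contact_force: [0.2, 0.6, -2.4]
grip_width: 0.0245
grasp_force: 0.1
time: 3.4
tool_pos: [0.6464, 0.1201, 0.0238]
tool_rot: [0.175, 0.985, 0.0, 0.001]
contact_force: [-0.2, 0.2, -2.6]
grip_width: 0.0245
grasp_force: 0.0
[[[0.511, -0.179], [0.501, -0.052], [0.499, -0.157]], [[0.683, 0.102], [0.499, -0.06], [0.508, -0.177]]] [0.64526985 0.12040034 0.02303702]
```

View pics/s2.png

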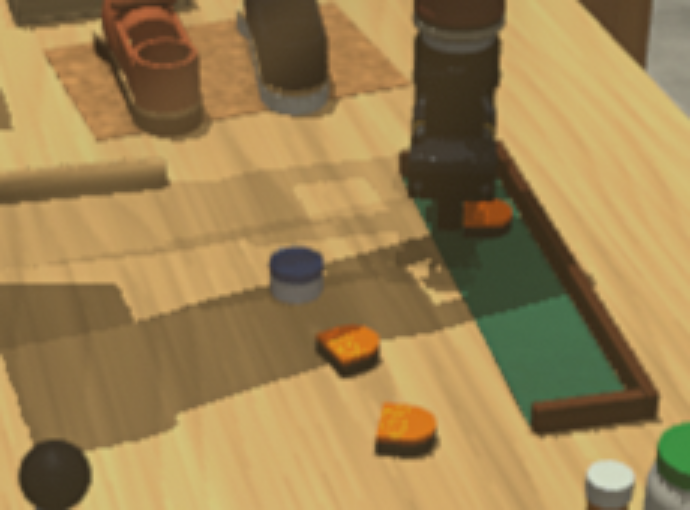

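Heel A is in the bay at (0.683, 0.102), crop (487,213). The tin (297,275) has not moved. I back off, lift, and go behind the middle heel.

```bash
python3 -m inch '{"xyz":[[-0.028,0.01,0],[-0.028,0.01,0.06],[-0.028,0.01,0.12],[-0.028,0.01,0.15],[-0.08,-0.045,0.15],[-0.14,-0.105,0.15],[-0.18,-0.16,0.15],[-0.22,-0.2,0.15]],"dr":[[0,0,0],[0,0,0],[0,0,0],[0,0,0],[0,0,0.047],[0,0,0.094],[0,0,0.141],[0,0,0.188]],"fingers":[28,28,28,28,28,28,28,28]}'
```

```text
time: 4.3
tool_pos: [0.4891, -0.0173, 0.1427]
tool_rot: [-0.118, 0.993, -0.0, -0.0]
contact_force: [0.1, 0.1, -2.7]
grip_width: 0.0242
grasp_force: 0.0
```

```bash
python3 -m inch '{"xyz":[[-0.03,-0.04,0],[-0.055,-0.07,0],[-0.055,-0.07,0],[-0.055,-0.07,0]],"dr":[[0,0,0.01],[0,0,0.01],[0,0,0.01],[0,0,0.01]],"fingers":[28,28,28,28]}'
```

```text
time: 4.7
tool_pos: [0.4467, -0.0726, 0.143]
tool_rot: [-0.13, 0.992, 0.0, 0.0]
contact_force: [-0.4, -0.9, -1.9]
grip_width: 0.0244
grasp_force: 0.0
```

```bash
python3 -m inch '{"xyz":[[0,0,-0.05],[0,0,-0.1],[0,0,-0.135],[0,0,-0.15],[0,0,-0.15],[0.02,0.0055,-0.15],[0.04,0.011,-0.15],[0.06,0.0166,-0.15]],"dr":[[0,0,0],[0,0,0],[0,0,0],[0,0,0],[0,0,0],[0,0,0],[0,0,0],[0,0,0]],"fingers":[28,28,28,28,28,28,28,28]}'
python3 -m inch '{"xyz":[[0.02,0.0055,0],[0.04,0.011,0],[0.06,0.0166,0],[0.08,0.022,0],[0.1,0.0277,0],[0.12,0.0333,0],[0.14,0.039,0],[0.15,0.0416,0]],"dr":[[0,0,0],[0,0,0],[0,0,0],[0,0,0],[0,0,0],[0,0,0],[0,0,0],[0,0,0]],"fingers":[28,28,28,28,28,28,28,28]}'
python3 -m inch '{"xyz":[[0.01,0.0028,0],[0.02,0.0055,0],[0.028,0.0078,0],[0.031,0.0087,0],[0.031,0.0087,0]],"dr":[[0,0,0],[0,0,0],[0,0,0],[0,0,0],[0,0,0]],"fingers":[28,28,28,28,28]}'
python3 - <<'E'
from h import *
print(look("p2"),robot.sense()["tool_pos"])
c=cv2.imread("pics/p2s.png");cv2.imwrite("pics/s3.png",cv2.resize(c[150:320,220:450],None,fx=3,fy=3))
E
```

```text
time: 5.5
tool_pos: [0.4975, -0.0592, 0.025]
tool_rot: [-0.131, 0.991, -0.001, 0.002]
contact_force: [-0.6, 0.3, -2.4]
grip_width: 0.0242
grasp_force: 0.1
time: 6.3
tool_pos: [0.6179, -0.0255, 0.0253]
tool_rot: [-0.131, 0.991, -0.001, 0.002]
contact_force: [-0.7, -0.7, -2.6]
grip_width: 0.0244
grasp_force: 0.3
time: 6.8
tool_pos: [0.64, -0.019, 0.0228]
tool_rot: [-0.13, 0.991, -0.0, 0.0]
contact_force: [-0.9, -0.5, -2.7]
grip_width: 0.0245
grasp_force: 0.0
[[[0.508, -0.175]], [[0.508, -0.176], [0.589, -0.347]]] [ 0.63947286 -0.01909399  0.02259153]
```

View pics/s3.png

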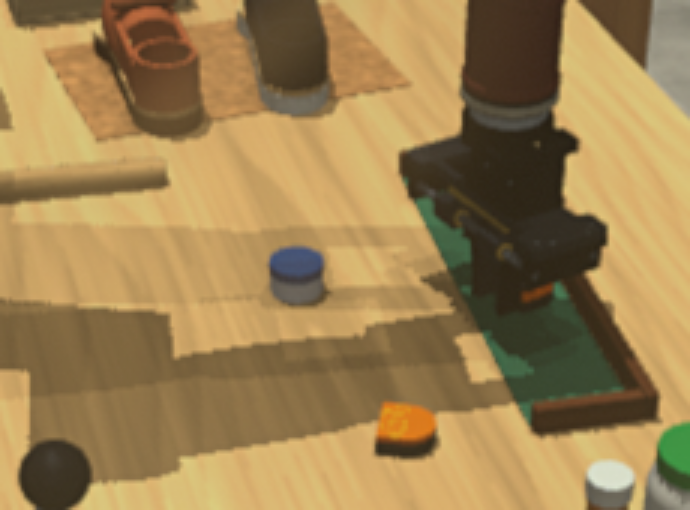

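The middle heel is in the bay, at crop (537,290) ahead of the fingers, and the tin hasn't moved. Next is the right heel, with the jaws turned to about 22° so its rear corner seats in the finger gap.

```bash
python3 -m inch '{"xyz":[[-0.029,-0.008,0],[-0.029,-0.008,0.06],[-0.029,-0.008,0.12],[-0.029,-0.008,0.15],[-0.07,-0.05,0.15],[-0.11,-0.09,0.15],[-0.15,-0.13,0.15],[-0.19,-0.17,0.15]],"dr":[[0,0,0],[0,0,0],[0,0,0],[0,0,0],[0,0,0.01],[0,0,0.02],[0,0,0.03],[0,0,0.037]],"fingers":[28,28,28,28,28,28,28,28]}'
python3 -m inch '{"xyz":[[-0.04,-0.045,0],[-0.045,-0.05,0],[-0.045,-0.05,0],[-0.045,-0.05,0]],"dr":[[0,0,0],[0,0,0],[0,0,0],[0,0,0]],"fingers":[28,28,28,28]}'
python3 - <<'E'
from h import *
print(look("p3"),robot.sense()["tool_pos"])
E
```

```text
time: 7.7
tool_pos: [0.4861, -0.1559, 0.1428]
tool_rot: [-0.189, 0.982, -0.0, 0.0]
contact_force: [0.4, -0.2, -2.4]
grip_width: 0.0245
grasp_force: 0.0
time: 8.1
tool_pos: [0.4522, -0.1947, 0.143]
tool_rot: [-0.188, 0.982, 0.0, 0.0]
contact_force: [0.5, -0.2, -2.4]
grip_width: 0.0244
grasp_force: 0.0
[[[0.675, 0.109], [0.67, -0.01]], [[0.677, 0.105], [0.671, -0.013], [0.509, -0.177], [0.591, -0.35]]] [ 0.4525098  -0.19418715  0.14283747]
```

```bash
python3 -m inch '{"xyz":[[0,-0.007,-0.05],[0,-0.007,-0.1],[0,-0.007,-0.135],[0,-0.007,-0.15],[0,-0.007,-0.15],[0.012,-0.002,-0.15],[0.024,0.003,-0.15],[0.036,0.008,-0.15]],"dr":[[0,0,0],[0,0,0],[0,0,0],[0,0,0],[0,0,0],[0,0,0],[0,0,0],[0,0,0]],"fingers":[28,28,28,28,28,28,28,28]}'
python3 -m inch '{"xyz":[[0.015,0.006,0],[0.03,0.012,0],[0.045,0.018,0],[0.06,0.024,0],[0.075,0.03,0],[0.09,0.036,0],[0.1,0.04,0],[0.1,0.04,0]],"dr":[[0,0,0],[0,0,0],[0,0,0],[0,0,0],[0,0,0],[0,0,0],[0,0,0],[0,0,0]],"fingers":[28,28,28,28,28,28,28,28]}'
python3 - <<'E'
from h import *
print(look("p4"),robot.sense()["tool_pos"])
c=cv2.imread("pics/p4s.png");cv2.imwrite("pics/s4.png",cv2.resize(c[150:320,220:450],None,fx=3,fy=3))
E
```

```text
time: 9.0
tool_pos: [0.4831, -0.189, 0.0247]
tool_rot: [-0.188, 0.982, -0.001, 0.001]
contact_force: [0.2, -0.8, -2.9]
grip_width: 0.0243
grasp_force: 0.1
time: 9.8
tool_pos: [0.5618, -0.1562, 0.0229]
tool_rot: [-0.188, 0.982, -0.0, 0.0]
contact_force: [-0.6, -0.2, -2.7]
grip_width: 0.0244
grasp_force: 0.0
[[[0.675, 0.109], [0.67, -0.01]], [[0.685, -0.017], [-0.09, 0.058], [0.591, -0.351]]] [ 0.56045692 -0.15646477  0.02253651]
```

View pics/s4.png

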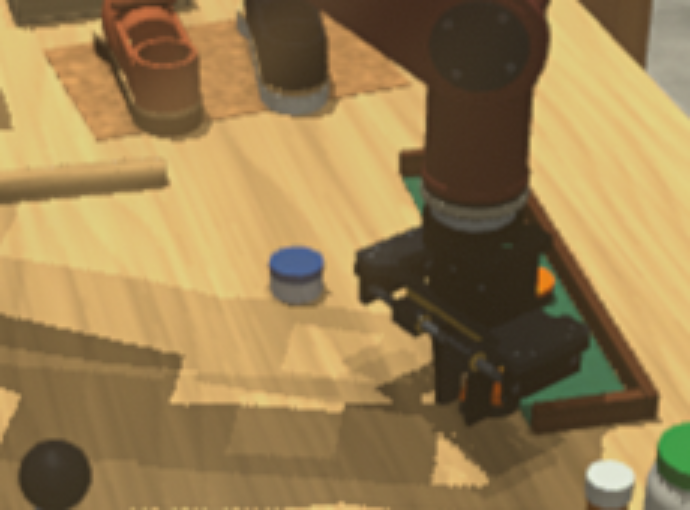

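The right heel's corner is seated between the fingers: orange shows at crop (467,388) and (497,390), centred. I'll keep pushing, slowly, then back out and check.

```bash
python3 -m inch '{"xyz":[[0.015,0.006,0],[0.03,0.0125,0],[0.045,0.019,0],[0.06,0.025,0],[0.075,0.0315,0],[0.088,0.037,0],[0.095,0.04,0],[0.095,0.04,0]],"dr":[[0,0,0],[0,0,0],[0,0,0],[0,0,0],[0,0,0],[0,0,0],[0,0,0],[0,0,0]],"fingers":[28,28,28,28,28,28,28,28]}'
python3 -m inch '{"xyz":[[-0.015,-0.0063,0],[-0.035,-0.0147,0],[-0.055,-0.023,0],[-0.055,-0.023,0.06],[-0.055,-0.023,0.12],[-0.1,-0.023,0.18],[-0.16,-0.023,0.2],[-0.2,-0.023,0.2]],"dr":[[0,0,0],[0,0,0],[0,0,0],[0,0,0],[0,0,0],[0,0,0],[0,0,0],[0,0,0]],"fingers":[28,28,28,28,28,28,28,28]}'
python3 - <<'E'
from h import *
print(look("p5"),robot.sense()["tool_pos"])
c=cv2.imread("pics/p5t.png");d=cv2.imread("pics/p5s.png")
a=cv2.resize(c[130:260,215:415],(600,390));b=cv2.resize(d[150:320,220:450],(284,210))
o=np.zeros((600,600,3),np.uint8);o[:390]=a;o[390:,:284]=b;cv2.imwrite("pics/f.png",o)
E
```

```text
time: 10.7
tool_pos: [0.6374, -0.1242, 0.0228]
tool_rot: [-0.188, 0.982, -0.0, 0.0]
contact_force: [-0.8, 0.4, -2.9]
grip_width: 0.0245
grasp_force: 0.0
time: 11.5
tool_pos: [0.4767, -0.1439, 0.1864]
tool_rot: [-0.188, 0.982, -0.002, 0.002]
contact_force: [-0.8, -1.1, -1.9]
grip_width: 0.024
grasp_force: 0.0
[[[0.675, 0.109], [0.67, -0.01], [0.666, -0.11]], [[0.677, 0.105], [0.671, -0.013], [0.664, -0.115], [0.59, -0.347]]] [ 0.47225221 -0.14252896  0.18283119]
```

View pics/f.png

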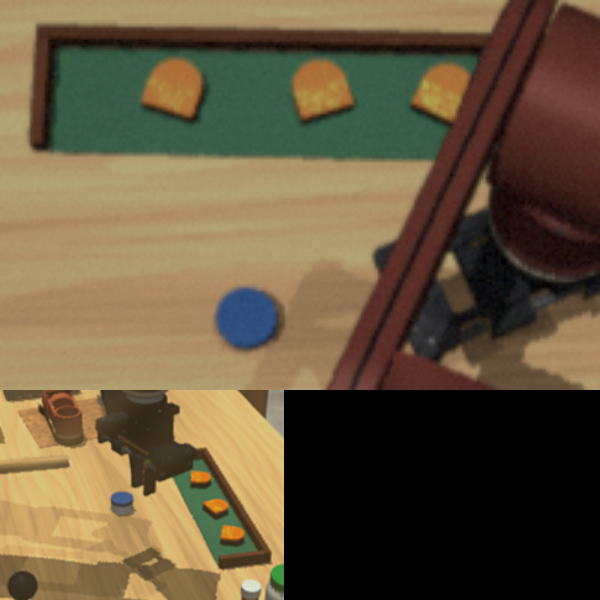

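All three heels lie flat inside the bay, at (173,88), (322,90) and (445,92) in the top view. The tin at (247,318) hasn't moved, and the gripper is raised clear of everything.

```bash
python3 -m inch '{"xyz":[[0,0,0.02],[0,0,0.02],[0,0,0.02]],"dr":[[0,0,0],[0,0,0],[0,0,0]],"fingers":[28,28,28]}'; python3 -c "
from bench import robot
print(robot.hand_in())"
```

```text
time: 11.9
tool_pos: [0.477, -0.1433, 0.1989]
tool_rot: [-0.188, 0.982, -0.0, 0.0]
contact_force: [0.4, 0.1, -3.1]
grip_width: 0.0243
grasp_force: 0.0
the job is handed in; nothing more can be done
None
```

I swept all three heel blocks flat into the bay, left the tin in place, and handed the job in at about 12 s; the hand-in returned no verdict.

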